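# Squeeze-check the fixture's cushions and sort out the tired one

### The job

Check the three sprung cushions on the board, working from left to right as the robot sees them: squeeze each one's rubber buffer down by about 10 mm (never more than 15 mm), hold it there for half a second and feel how hard it pushes back. Then put the tired one, the one that pushes back much less, upright into the reject tray, put one of the two firm ones upright into the recess on the test fixture so that it sits flat inside the frame, and leave the other firm one standing on the board. Do not disturb the other things on the bench.

Things in the scene. Friction and masses are not known exactly. Their poses are not given: they have to be found in the camera images.
- pad_a_mid (a point): One of three like-looking cushions (about 0.33 kg) standing on the board: rigid aluminium block 70 (x) x 46 (y) x 44 mm high, to be gripped across the 46 mm, with a ribbed black rubber buffer, 40 mm across, standing 28 mm out of its top centre; 72 mm tall in all. Point: on the axis, 36 mm above the underside; z up, x along the 70 mm side. Two are firm, one is tired: only squeezing tells which.
- squeeze_a (a joint): How far the sprung rubber buffer of pad_a is pressed straight down into its block, in m: 0 free (the tired one hangs 0.2 mm in, too little to see), 0.020 end stop; it comes back when let go. In a firm cushion 10 mm takes about 13 N (1.2 N to start, then 1.2 N per mm), in the tired one about 4.5 N (0.45 N per mm).
- pad_b_mid (a point): One of three like-looking cushions (about 0.33 kg) standing on the board: rigid aluminium block 70 (x) x 46 (y) x 44 mm high, to be gripped across the 46 mm, with a ribbed black rubber buffer, 40 mm across, standing 28 mm out of its top centre; 72 mm tall in all. Point: on the axis, 36 mm above the underside; z up, x along the 70 mm side. Two are firm, one is tired: only squeezing tells which.
- squeeze_b (a joint): How far the sprung rubber buffer of pad_b is pressed straight down into its block, in m: 0 free (the tired one hangs 0.2 mm in, too little to see), 0.020 end stop; it comes back when let go. In a firm cushion 10 mm takes about 13 N (1.2 N to start, then 1.2 N per mm), in the tired one about 4.5 N (0.45 N per mm).
- pad_c_mid (a point): One of three like-looking cushions (about 0.33 kg) standing on the board: rigid aluminium block 70 (x) x 46 (y) x 44 mm high, to be gripped across the 46 mm, with a ribbed black rubber buffer, 40 mm across, standing 28 mm out of its top centre; 72 mm tall in all. Point: on the axis, 36 mm above the underside; z up, x along the 70 mm side. Two are firm, one is tired: only squeezing tells which.
- squeeze_c (a joint): How far the sprung rubber buffer of pad_c is pressed straight down into its block, in m: 0 free (the tired one hangs 0.2 mm in, too little to see), 0.020 end stop; it comes back when let go. In a firm cushion 10 mm takes about 13 N (1.2 N to start, then 1.2 N per mm), in the tired one about 4.5 N (0.45 N per mm).
- place_left (a point): The left (board's +y) place on the carrier board, robot's view; a cushion starts within 10 mm of it. Point on the board's upper face, 10 mm above the bench, so the cushion's top is 82 mm above the bench. Board: fixed plywood 170 (x) x 340 (y) x 10 mm; places 110 mm apart along y, 20 mm in +x of its middle line; a flat spanner lies along its robot-side edge.
- place_middle (a point): The middle place on the carrier board, robot's view; a cushion starts within 10 mm of it. Point on the board's upper face, 10 mm above the bench, so the cushion's top is 82 mm above the bench. Board: fixed plywood 170 (x) x 340 (y) x 10 mm; places 110 mm apart along y, 20 mm in +x of its middle line; a flat spanner lies along its robot-side edge.
- place_right (a point): The right (board's -y) place on the carrier board, robot's view; a cushion starts within 10 mm of it. Point on the board's upper face, 10 mm above the bench, so the cushion's top is 82 mm above the bench. Board: fixed plywood 170 (x) x 340 (y) x 10 mm; places 110 mm apart along y, 20 mm in +x of its middle line; a flat spanner lies along its robot-side edge.
- recess (a point): Recess on the test fixture, a fixed white box 250 x 210 x 50 mm: centre of its floor, 50 mm above the bench. A steel frame 6 mm high surrounds it, 84 (x) x 60 (y) mm inside; the cushion's 70 mm side goes along x, either way round. From 80 mm in +x on lies a circuit board, 14 mm high; at 155 mm in +x a fixed clear gate stands open, 215 mm above the bench, leaning to +x.
- tray_floor (a point): The reject tray, the low open plastic tray: centre of its inner floor, 5 mm above the bench. Inside 190 (x) x 150 (y) mm, rim 30 mm above the bench. Fixed, empty.
- spanner: Bystander, loose, not to be disturbed: flat steel spanner 160 mm long on the carrier board. Its point lies at its underside.
- flux_bottle: Bystander, loose, not to be disturbed: white bottle, 48 mm across, 130 mm tall. Its point lies at its underside.
- wire_spool: Bystander, loose, not to be disturbed: grey spool, 70 mm across, 50 mm high. Its point lies at its underside.
- spare_pcb: Bystander, loose, not to be disturbed: circuit board in a black holder, 80 x 140 x 15 mm. Its point lies at its underside.
- screwdriver: Bystander, loose, not to be disturbed: screwdriver 190 mm long lying just beyond the board. Its point lies at its underside.
Things that resemble listed ones, but are neither listed nor needed, are in the scene too. Leave any yellow look-alike of the part that bears pad_b_mid alone.

How it is judged:
By the outcome, as a careful person would: the job done as asked, in the order asked, and still so for the second after the job is handed in, with the robot touching nothing.
It also fails if it takes over 70 s, if anything falls off the work surface, if the arm or the gripper's body presses on something with over 40 N, if the wrist force passes 120 N, or if a joint passes its speed limit or range.

### The arm

A 7-joint arm with a two-finger parallel gripper is mounted at the origin on the work surface. World frame = base frame: x ahead of the robot, y to its left, z up, the work surface at z = 0. Lengths are in m, angles in rad, forces in N, time in s.
With the tool pointing down it reaches from about 0.425 to 0.925 m from the base axis. Payload 6.8 kg.
Tool frame: the origin (TCP) lies on the front face of the gripper's body, between the roots of the fingers; the fingertips stand 73 mm ahead of it and the grasp point (between the pads) lies 54 mm ahead of it; z points along the fingers, y is the direction in which the jaws open and shut (so a half turn about z gives the same grasp; the last joint's range is limited). The gripper opens to 85 mm and grips with 20 to 120 N. Pads are 22 mm wide; open, the fingers measure 114 mm over their backs; the gripper's body (76 mm by 85 mm) begins 54 mm behind the grasp point. The pads swing forward as they close: fully open they stand 13 mm farther back than shut.
Start: joints at [1.185, 0.477, 0.022, 1.555, -0.011, 1.109, -0.083], TCP at [0.185, -0.649, 0.304] pointing down, gripper open.
Joint ranges: [-2.96, 2.96], [-0.34, 2.1], [-1.41, 1.46], [0.24, 2.44], [-1.37, 4.51], [0.17, 1.92], [-2.96, 2.96]. Speed limits (rad/s): [2.39, 2.39, 3.14, 3.14, 3.14, 3.14, 3.14].

### API

Orientations are given as a rotation vector (axis times angle).
In Python, from bench import * gives the robot as it stands.
- The arm moves only by the tool jog_arm, never from a script. Its argument "plan" is a list of rows, each a list of 2 entries, a list of its own where there are three numbers: the shift along the world's x, y, z in cm, then the turn about the world's z in rad. In form: [[[tx, ty, tz], twist], ...]. A call has 1 to 12 rows; each row shifts and turns the commanded pose from where the row before left it; what a row does not reach is not made up. A row lasts 1/10 s, in which the tool goes at most 50 mm and 8.59 degrees, less where a joint would pass 70% of its speed; a pose out of reach is approached as far as the arm can. A call is refused whole if a number of a shift passes 5 or a number of a turn 0.15, either way. A call with a gripper value outside its range is refused whole. "hand" is the finger opening in cm, from 0 to 8.54, set as the call begins (left out, the last holds). The fingers move at their own pace and stop on an object; "grip_force" is the grip in N (left out, the last holds). Time passes only in rows, so rows that do not move let the fingers close. It gives the time, the measured TCP pose, the force and the opening at its end, in the units of the state.
- get_obs(): the state, without advancing time (a new reading comes with each control period).
- grab_frame(name): name is "scene" or "top" or "wrist"; returns the picture (384x512x3 uint8, red, green, blue); there is no depth.
- get_calibration(name): a dict with "intrinsics" (3x3 intrinsics, pixels), "xyz" and "orientation" of the camera in the world. Camera axes: x right, y down, z forward; pixel columns grow to the right and rows downward; lengths in m; the calibration is good to about 2 mm. A picture is of the moment at which its call begins: read the wrist's pose just before it. get_calibration takes no time and is no camera call; for the wrist camera it gives the pose at the moment of the call.
- hand_in(): hands the job in, once; it reports no verdict.
The state is a dict: "clock": time; "joints": joint angles; "qvel": joint speeds; "tau": joint torques, N m; "tcp_pos": TCP position; "orientation": TCP orientation; "contact_force": force on the tool from outside, world axes, zero at the start; "moment": the same for the moment, N m; "grip_width": finger opening in m.
Only numpy, scipy, OpenCV 4.12 (cv2) and the standard library are available. Lean on these libraries where they do the work, as an engineer would, in place of code of your own. Each camera call takes 0.05 s, during which the arm holds its last target. There are 200 camera calls.

## Working session

There is one attempt and no reset: what is moved stays moved. The work goes in short steps, Python scripts to look and compute and a tool call to move; the robot and the scene stay as the last step left them, time stands still between calls to the robot, and variables do not carry over. Pictures are saved under pics/ and viewed, about 8 in all and at most 12, crops included, and the job is handed in when it is done.

Besides the shell and the picture viewer there is one more tool, called after "Request:" by a JSON object that holds its "fn" and its "kwargs", one argument or row to a line. jog_arm: Moves the arm, as the interface text tells. Its arguments: {"type":"object","properties":{"plan":{"type":"array","items":{"type":"array"}},"hand":{"type":"number"},"grip_force":{"type":"number"}},"required":["plan"]}

```bash
ls; mkdir -p pics; cat > h.py <<'E'
from bench import *
import numpy as np, cv2
from scipy.spatial.transform import Rotation as R
def save(img,fn,box=None,k=1):
    if box: img=img[box[1]:box[3],box[0]:box[2]]
    img=cv2.resize(img,None,fx=k,fy=k,interpolation=cv2.INTER_CUBIC)
    cv2.imwrite('pics/'+fn,img[:,:,::-1])
def Rm(o):
    o=np.array(o,float)
    return o if o.shape==(3,3) else R.from_rotvec(o).as_matrix()
def ray(c,u,v,z):
    d=Rm(c['orientation'])@np.linalg.inv(np.array(c['intrinsics']))@[u,v,1]
    p=np.array(c['xyz']); return p+d*(z-p[2])/d[2]
def proj(c,P):
    q=np.array(c['intrinsics'])@(Rm(c['orientation']).T@(np.array(P)-c['xyz'])); return q[:2]/q[2]
E
python3 - <<'E'
from h import *
print(get_obs())
for n in('top','scene'):
    c=get_calibration(n);print(n,c)
    f=grab_frame(n);np.save(n+'.npy',f);save(f,n+'0.png',k=1.56)
E
```

```text
pics
{'clock': 0.0, 'joints': array([ 1.18490943,  0.47778091,  0.02232835,  1.556443  , -0.01148388,
        1.10931542, -0.08311135]), 'qvel': array([ 0.00078716,  0.00073138,  0.00095503,  0.00032435, -0.0019364 ,
       -0.00113674,  0.00032425]), 'tau': array([-3.72219856e-04, -5.96460485e+01,  1.60767652e+00, -2.81200558e+01,
        1.24144141e-02,  9.44941188e-03, -1.62295657e-05]), 'tcp_pos': array([ 0.18497563, -0.6486812 ,  0.30294182]), 'orientation': array([-3.10957402e+00, -4.34742197e-01,  6.17761259e-04]), 'contact_force': array([ 0.5116939 , -0.33276774,  0.30751306]), 'moment': array([-0.062923  ,  0.01727492, -0.00805996]), 'grip_width': 0.08517184435316535}
top {'intrinsics': array([[423.74305815,   0.        , 259.40683554],
       [  0.        , 423.74305815, 194.36057088],
       [  0.        ,   0.        ,   1.        ]]), 'xyz': array([ 0.45243624, -0.00386098,  1.33294863]), 'orientation': array([-2.16100771,  2.18390271, -0.12611541])}
scene {'intrinsics': array([[413.6890336 ,   0.        , 250.94257293],
       [  0.        , 413.6890336 , 195.02009347],
       [  0.        ,   0.        ,   1.        ]]), 'xyz': array([1.14432692, 0.57551791, 0.78438481]), 'orientation': array([-1.04329524, -2.38783861,  1.07903375])}
```

View pics/top0.png

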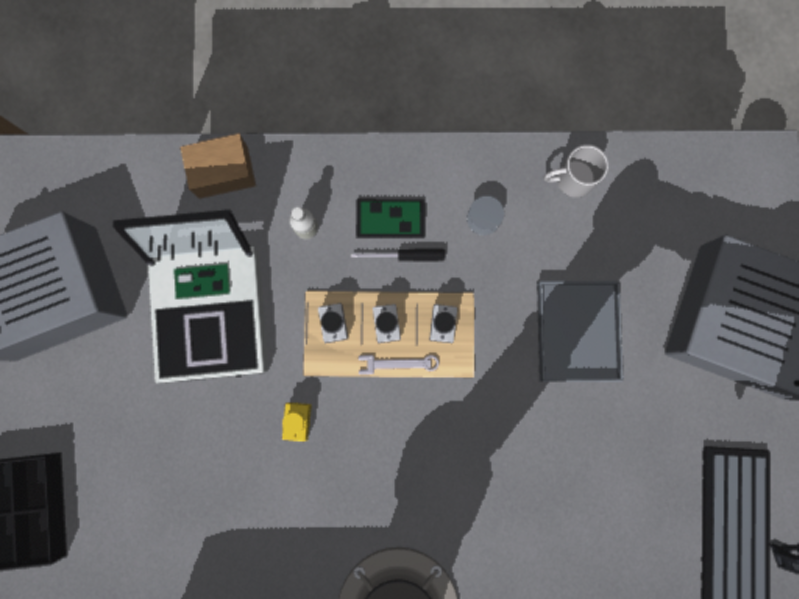

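View pics/scene0.png

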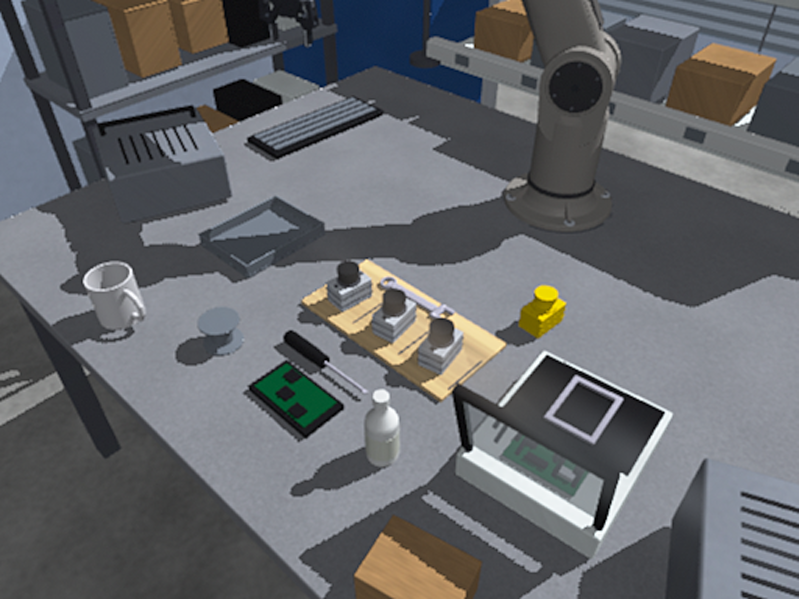

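The top view has +x up and +y to the left. The three cushions are on the board at about (332,322), (387,322) and (444,322), with the yellow look-alike at (295,423), which I leave alone. The recess is at (206,338) and the tray at (580,328). I'll take one close crop.

```bash
python3 - <<'E'
from h import *
f=np.load('top.npy')
a=f[180:246,190:308]; b=f[190:246,96:172]
save(f,'crop1.png',(190,180,308,246),6.5)
save(f,'crop2.png',(90,180,176,246),7)
c=get_calibration('top')
for u,v,z in[(332,322,.082),(387,322,.082),(444,322,.082),(206,338,.056),(580,328,.005),(295,423,.082)]:
    print(ray(c,u/1.56,v/1.56,z).round(4))
E
```

```text
[0.5499 0.1199 0.082 ]
[0.5489 0.0157 0.082 ]
[ 0.5477 -0.0925  0.082 ]
[0.5236 0.3649 0.056 ]
[ 0.5387 -0.3723  0.005 ]
[0.3619 0.1887 0.082 ]
```

View pics/crop1.png

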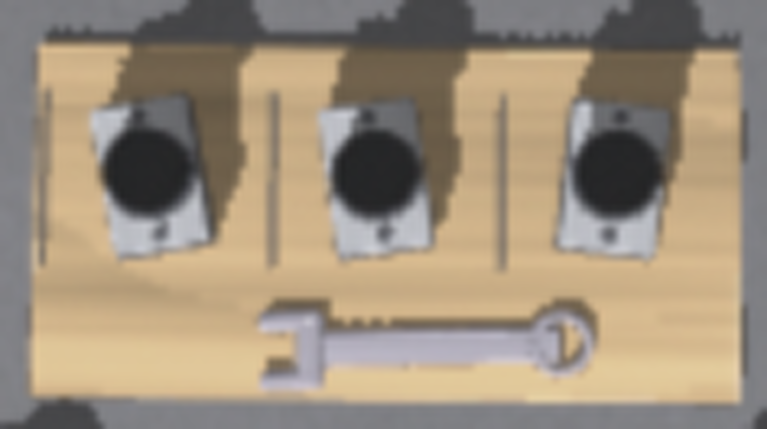

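View pics/crop2.png

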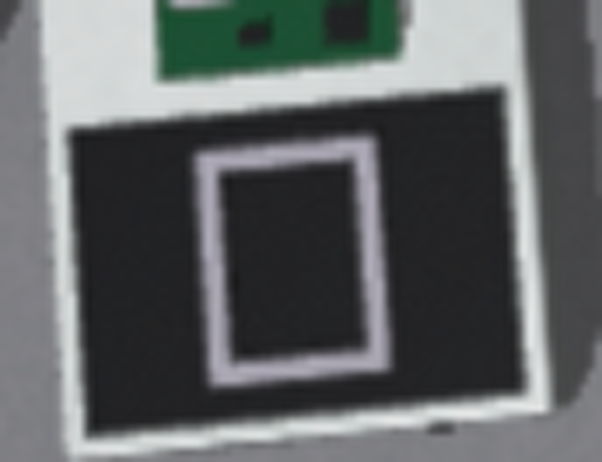

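```bash
python3 - <<'E'
from h import *
c=get_calibration('top')
def q(pts,o,k,z): return np.array([ray(c,(x+.5)/k-.5+o[0],(y+.5)/k-.5+o[1],z)[:2] for x,y in pts])
def rep(n,P):
    fwd=(P[0]-P[3]); fw2=P[1]-P[2]; l=P[0]-P[1]; l2=P[3]-P[2]
    a=lambda d:np.degrees(np.arctan2(d[1],d[0]))
    print(n,'ctr',P.mean(0).round(4),'len',[round(float(np.linalg.norm(d)),4) for d in(fwd,fw2,l,l2)],'yaw',[round(float(x),1) for x in(a(fwd),a(fw2),a(l)-90,a(l2)-90)])
o1=(190,180)
rep('L',q([(90,110),(187,95),(215,242),(120,258)],o1,6.5,.054))
rep('M',q([(320,110),(415,98),(432,248),(341,260)],o1,6.5,.054))
rep('R',q([(575,98),(670,110),(653,260),(557,248)],o1,6.5,.054))
print('buf',q([(147,171),(376,172),(617,173)],o1,6.5,.082).round(4))
rep('board',q([(37,43),(742,45),(742,402),(32,397)],o1,6.5,.010))
o2=(90,180)
rep('fin',q([(218,170),(358,158),(370,352),(232,365)],o2,7,.056))
rep('fout',q([(194,152),(376,135),(391,370),(210,386)],o2,7,.056))
rep('tray',q([(540,283),(618,283),(620,378),(541,379)],(0,0),1.5625,.03))
E
```

```text
L ctr [0.5513 0.1218] len [0.0705, 0.0699, 0.0456, 0.0446] yaw [11.5, 10.6, 8.3, 9.0]
M ctr [0.549  0.0177] len [0.0706, 0.0705, 0.0447, 0.0426] yaw [7.6, 5.9, 6.7, 6.9]
R ctr [ 0.5479 -0.0925] len [0.0706, 0.0705, 0.0447, 0.0449] yaw [-7.7, -7.5, -7.8, -7.7]
buf [[ 0.5515  0.1218]
 [ 0.55    0.0177]
 [ 0.5484 -0.0921]]
board ctr [0.5321 0.013 ] len [0.1701, 0.1719, 0.3411, 0.3389] yaw [-0.5, -1.3, -0.7, -1.0]
fin ctr [0.523  0.3661] len [0.0841, 0.0837, 0.0602, 0.0589] yaw [5.4, 4.6, 4.4, 4.8]
fout ctr [0.5233 0.3668] len [0.1009, 0.1014, 0.0783, 0.0772] yaw [5.2, 4.6, 4.8, 4.4]
tray ctr [ 0.5339 -0.3624] len [0.1898, 0.1881, 0.1557, 0.1554] yaw [-1.3, -1.4, -0.6, 0.1]
```

The blocks come out at 70 x 45 mm and the frame at 84 x 60 mm, both matching the description. The yellow one at (0.36, 0.19) is the excluded look-alike. I'll move to the left cushion at (0.551, 0.122), yaw 0.17, with the fingers shut.

Request:
{"fn": "jog_arm", "kwargs": {
  "plan": [
    [[3,3.8,0],0],
    [[3,3.8,0],0],
    [[3,3.8,0],0],
    [[3,3.8,0],0],
    [[3,3.8,0],0],
    [[3,3.8,0],0],
    [[3,3.8,0],0],
    [[3,3.8,0],0],
    [[3,3.8,0],0],
    [[3,3.8,0],0],
    [[3,3.8,0],0],
    [[3,3.8,0],0]
  ],
  "hand": 0,
  "grip_force": 40
}}

```text
clock: 1.3
tcp_pos: [0.5458, -0.1914, 0.3037]
orientation: [-3.111, -0.435, 0.001]
contact_force: [0.5, -0.4, 0.0]
grip_width: -0.0002
```

Request:
{"fn": "jog_arm", "kwargs": {
  "plan": [
    [[0.06,3.15,-1.2],-0.011],
    [[0.06,3.15,-1.2],-0.011],
    [[0.06,3.15,-1.2],-0.011],
    [[0.06,3.15,-1.2],-0.011],
    [[0.06,3.15,-1.2],-0.011],
    [[0.06,3.15,-1.2],-0.011],
    [[0.06,3.15,-1.2],-0.011],
    [[0.06,3.15,-1.2],-0.011],
    [[0.06,3.15,-1.2],-0.011],
    [[0.06,3.15,-1.2],-0.011],
    [[0,0,0],0],
    [[0,0,0],0]
  ]
}}

```text
clock: 2.5
tcp_pos: [0.5506, 0.1224, 0.1833]
orientation: [3.13, 0.266, -0.002]
contact_force: [-0.0, -0.2, 0.4]
grip_width: -0.0
```

Request:
{"fn": "jog_arm", "kwargs": {
  "plan": [
    [[0,0,-1.5],0],
    [[0,0,-0.3],0],
    [[0,0,-0.3],0],
    [[0,0,0],0],
    [[0,0,0],0]
  ]
}}

```text
clock: 3.0
tcp_pos: [0.5513, 0.1215, 0.163]
orientation: [3.131, 0.262, 0.0]
contact_force: [-0.8, 0.2, -0.1]
grip_width: 0.0001
```

Request:
{"fn": "jog_arm", "kwargs": {
  "plan": [
    [[0,0,-0.6],0],
    [[0,0,-0.5],0],
    [[0,0,-0.3],0],
    [[0,0,0],0],
    [[0,0,0],0]
  ]
}}

```text
clock: 3.5
tcp_pos: [0.5516, 0.1219, 0.1494]
orientation: [3.13, 0.263, 0.001]
contact_force: [-1.0, -1.5, 8.1]
grip_width: -0.0004
```

Request:
{"fn": "jog_arm", "kwargs": {
  "plan": [
    [[0,0,-0.5],0],
    [[0,0,0],0],
    [[0,0,0],0],
    [[0,0,0],0],
    [[0,0,0],0],
    [[0,0,0],0],
    [[0,0,0],0],
    [[0,0,0],0],
    [[0,0,0],0],
    [[0,0,0],0]
  ]
}}

```text
clock: 4.5
tcp_pos: [0.5516, 0.122, 0.1451]
orientation: [3.13, 0.263, 0.002]
contact_force: [-3.3, -1.7, 12.9]
grip_width: 0.0003
```

The left cushion is firm: 12.9 N at about 9.9 mm. Next is the middle one.

Request:
{"fn": "jog_arm", "kwargs": {
  "plan": [
    [[0,0,1.5],0],
    [[0,0,1.5],0],
    [[-0.1,-2.6,0],-0.0125],
    [[-0.05,-2.6,0],-0.0125],
    [[-0.05,-2.6,0],-0.0125],
    [[0,-2.63,0],-0.0125],
    [[0,0,0],0],
    [[0,0,-1.0],0],
    [[0,0,-0.8],0],
    [[0,0,-0.5],0],
    [[0,0,-0.3],0],
    [[0,0,0],0]
  ]
}}

```text
clock: 5.7
tcp_pos: [0.5488, 0.0188, 0.1475]
orientation: [-3.135, -0.187, 0.002]
contact_force: [-1.8, 2.1, 3.0]
grip_width: 0.0002
```

Request:
{"fn": "jog_arm", "kwargs": {
  "plan": [
    [[0,0,-0.35],0],
    [[0,0,0],0],
    [[0,0,0],0],
    [[0,0,0],0],
    [[0,0,0],0],
    [[0,0,0],0],
    [[0,0,0],0],
    [[0,0,0],0],
    [[0,0,0],0]
  ]
}}

```text
clock: 6.6
tcp_pos: [0.5493, 0.0176, 0.1445]
orientation: [-3.136, -0.185, -0.001]
contact_force: [-0.9, 3.1, 5.2]
grip_width: -0.0003
```

The middle cushion is tired: 5.2 N at about 10.5 mm. Now the right one.

Request:
{"fn": "jog_arm", "kwargs": {
  "plan": [
    [[0,0,1.5],0],
    [[0,0,1.5],0],
    [[-0.05,-2.2,0],-0.05],
    [[-0.05,-2.2,0],-0.05],
    [[0,-2.2,0],-0.05],
    [[0,-2.2,0],-0.05],
    [[0,-2.2,0],-0.053],
    [[0,0,0],0],
    [[0,0,-1.0],0],
    [[0,0,-0.8],0],
    [[0,0,-0.8],0],
    [[0,0,0],0]
  ]
}}

```text
clock: 7.8
tcp_pos: [0.5481, -0.0916, 0.1476]
orientation: [-3.134, 0.21, 0.002]
contact_force: [-3.2, -0.3, 9.4]
grip_width: -0.0003
```

Request:
{"fn": "jog_arm", "kwargs": {
  "plan": [
    [[0,0,-0.35],0],
    [[0,0,0],0],
    [[0,0,0],0],
    [[0,0,0],0],
    [[0,0,0],0],
    [[0,0,0],0],
    [[0,0,0],0],
    [[0,0,0],0],
    [[0,0,0],0]
  ]
}}

```text
clock: 8.7
tcp_pos: [0.5481, -0.0916, 0.1454]
orientation: [3.135, -0.21, -0.001]
contact_force: [-3.9, -0.5, 11.9]
grip_width: -0.0002
```

The right cushion is firm: 11.9 N at about 9.6 mm. I'll fetch the tired middle one.

Request:
{"fn": "jog_arm", "kwargs": {
  "plan": [
    [[0,0,1.5],0],
    [[0,0,2.0],0],
    [[0,0,1.0],0]
  ]
}}

```text
clock: 9.0
tcp_pos: [0.5486, -0.0915, 0.1905]
orientation: [-3.134, 0.21, -0.001]
contact_force: [0.6, 0.2, 1.4]
grip_width: -0.0003
```

Request:
{"fn": "jog_arm", "kwargs": {
  "plan": [
    [[0.05,2.2,0],0.051],
    [[0.05,2.2,0],0.051],
    [[0.05,2.2,0],0.051],
    [[0,2.2,0],0.051],
    [[0,2.13,0],0.05],
    [[0,0,0],0],
    [[0,0,0],0],
    [[0,0,0],0]
  ],
  "hand": 7
}}

```text
clock: 9.8
tcp_pos: [0.5496, 0.016, 0.1897]
orientation: [3.135, 0.184, -0.001]
contact_force: [0.4, -0.8, -0.3]
grip_width: 0.0695
```

```bash
python3 - <<'E'
from h import *
print(get_obs()['tcp_pos'],get_calibration('wrist')['xyz'])
save(grab_frame('wrist'),'w1.png',k=1.4)
E
```

```text
[0.54956337 0.01595591 0.18972935] [0.61855399 0.02395609 0.25921696]
```

View pics/w1.png

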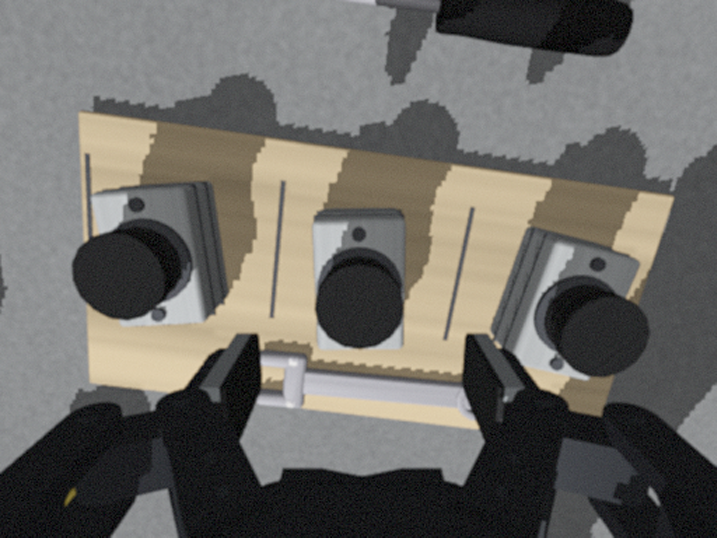

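The wrist view shows the middle cushion at (360,290), centred between the fingers and square to them. I'll descend, grip and lift.

Request:
{"fn": "jog_arm", "kwargs": {
  "plan": [
    [[0,0.1,-2.5],0],
    [[0,0,-2.5],0],
    [[0,0,-2.3],0],
    [[0,0,-1.5],0],
    [[0,0,-1.0],0],
    [[0,0,0],0],
    [[0,0,0],0]
  ]
}}

```text
clock: 10.55
tcp_pos: [0.5501, 0.0178, 0.0924]
orientation: [3.136, 0.186, 0.001]
contact_force: [0.6, -0.7, 0.9]
grip_width: 0.07
```

Request:
{"fn": "jog_arm", "kwargs": {
  "plan": [
    [[0,0,0],0],
    [[0,0,0],0],
    [[0,0,0],0],
    [[0,0,0],0],
    [[0,0,0],0],
    [[0,0,0],0]
  ],
  "hand": 3.5,
  "grip_force": 50
}}

```text
clock: 11.15
tcp_pos: [0.5504, 0.018, 0.093]
orientation: [3.136, 0.186, 0.003]
contact_force: [-1.1, -0.4, 6.5]
grip_width: 0.0453
```

Request:
{"fn": "jog_arm", "kwargs": {
  "plan": [
    [[0,0,1.5],0],
    [[0,0,3.0],0],
    [[0,0,4.0],0],
    [[0,0,3.0],0],
    [[-0.2,-4,0],-0.013],
    [[-0.2,-4,0],-0.013],
    [[-0.2,-4,0],-0.013],
    [[-0.2,-4,0],-0.013],
    [[-0.2,-4,0],-0.013],
    [[-0.2,-4,0],-0.013],
    [[-0.2,-4,0],-0.013],
    [[-0.2,-4,0],-0.013]
  ]
}}

```text
clock: 12.35
tcp_pos: [0.5328, -0.3034, 0.2075]
orientation: [-3.141, -0.023, 0.001]
contact_force: [1.1, -0.5, -3.4]
grip_width: 0.0455
```

Request:
{"fn": "jog_arm", "kwargs": {
  "plan": [
    [[0,-4,0],-0.013],
    [[0,-2.1,0],-0.013],
    [[0,0,0],0],
    [[0,0,-3],0],
    [[0,0,-3],0],
    [[0,0,-3],0],
    [[0,0,-1.5],0],
    [[0,0,-0.7],0],
    [[0,0,-0.3],0],
    [[0,0,0],0],
    [[0,0,0],0]
  ]
}}

```text
clock: 13.45
tcp_pos: [0.5344, -0.3635, 0.0933]
orientation: [3.14, -0.018, 0.003]
contact_force: [0.2, 0.4, -3.6]
grip_width: 0.0451
```

Request:
{"fn": "jog_arm", "kwargs": {
  "plan": [
    [[0,0,-0.3],0],
    [[0,0,-0.2],0],
    [[0,0,0],0],
    [[0,0,0],0]
  ]
}}

```text
clock: 13.85
tcp_pos: [0.534, -0.3635, 0.0881]
orientation: [3.141, -0.018, 0.002]
contact_force: [-1.6, 0.8, 6.8]
grip_width: 0.0453
```

Request:
{"fn": "jog_arm", "kwargs": {
  "plan": [
    [[0,0,0],0],
    [[0,0,0],0],
    [[0,0,0],0],
    [[0,0,0],0],
    [[0,0,1],0],
    [[0,0,2.5],0],
    [[0,0,4],0],
    [[0,0,4],0],
    [[0,0,0.5],0],
    [[0,0,0],0]
  ],
  "hand": 7
}}

```text
clock: 14.85
tcp_pos: [0.5344, -0.3637, 0.2093]
orientation: [3.139, -0.018, 0.006]
contact_force: [-0.3, 0.4, -1.0]
grip_width: 0.07
```

Request:
{"fn": "jog_arm", "kwargs": {
  "plan": [
    [[0.15,4.05,0],0.014],
    [[0.15,4.05,0],0.015],
    [[0.15,4.05,0],0.015],
    [[0.15,4.05,0],0.015],
    [[0.15,4.05,0],0.015],
    [[0.15,4.05,0],0.015],
    [[0.15,4.05,0],0.015],
    [[0.15,4.05,0],0.015],
    [[0.15,4.05,0],0.015],
    [[0.15,4.05,0],0.015],
    [[0.15,4.05,0],0.015],
    [[0.1,4.0,0],0.015]
  ]
}}

```text
clock: 16.05
tcp_pos: [0.5501, 0.1237, 0.2055]
orientation: [3.13, 0.264, -0.004]
contact_force: [1.1, -0.2, -0.5]
grip_width: 0.0701
```

Request:
{"fn": "jog_arm", "kwargs": {
  "plan": [
    [[0,0,0],0],
    [[0,0,0],0]
  ]
}}

```text
clock: 16.25
tcp_pos: [0.5501, 0.1233, 0.2056]
orientation: [3.13, 0.267, -0.004]
contact_force: [-1.3, -1.0, -0.5]
grip_width: 0.0702
```

```bash
python3 - <<'E'
from h import *
print(get_obs()['tcp_pos'])
a=grab_frame('wrist'); b=grab_frame('top')
save(np.hstack([a[:, :],cv2.resize(b[150:270,170:430],(512,236)) .repeat(1,0) if 0 else np.pad(cv2.resize(b[170:266,320:420],(400,384)),((0,0),(0,0),(0,0)))]),'w2.png',k=.87)
E
```

```text
[0.55014842 0.12331312 0.20561879]
```

View pics/w2.png

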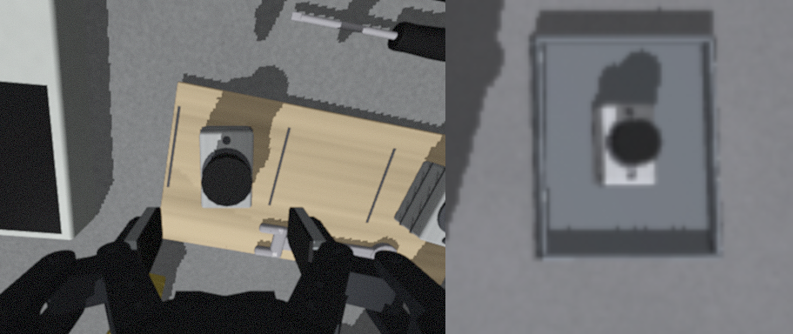

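The wrist view shows the left cushion at (227,170), centred and square to the fingers. The right half shows the tired one standing in the tray. I'll grasp the left one.

Request:
{"fn": "jog_arm", "kwargs": {
  "plan": [
    [[0.1,-0.1,-3.0],0],
    [[0,0,-3.0],0],
    [[0,0,-2.5],0],
    [[0,0,-1.5],0],
    [[0,0,-1.3],0],
    [[0,0,0],0],
    [[0,0,0],0]
  ]
}}

```text
clock: 17.05
tcp_pos: [0.5525, 0.1212, 0.0944]
orientation: [-3.131, -0.262, -0.001]
contact_force: [0.1, -0.5, 0.4]
grip_width: 0.0701
```

Request:
{"fn": "jog_arm", "kwargs": {
  "plan": [
    [[0,0,0],0],
    [[0,0,0],0],
    [[0,0,0],0],
    [[0,0,0],0],
    [[0,0,0],0],
    [[0,0,0],0]
  ],
  "hand": 3.5
}}

```text
clock: 17.65
tcp_pos: [0.5529, 0.1217, 0.0952]
orientation: [-3.13, -0.263, -0.004]
contact_force: [-0.7, -0.4, 6.9]
grip_width: 0.0456
```

Request:
{"fn": "jog_arm", "kwargs": {
  "plan": [
    [[0,0,1.5],0],
    [[0,0,3.0],0],
    [[0,0,4.0],0],
    [[0,0,2.0],0],
    [[-0.4,3.5,0],-0.012],
    [[-0.4,3.5,0],-0.012],
    [[-0.4,3.5,0],-0.012],
    [[-0.4,3.5,0],-0.012],
    [[-0.4,3.5,0],-0.012],
    [[-0.4,3.5,0],-0.012],
    [[-0.4,3.5,0],-0.012],
    [[0,0,0],0]
  ]
}}

```text
clock: 18.85
tcp_pos: [0.5209, 0.3731, 0.1999]
orientation: [-3.133, -0.144, 0.002]
contact_force: [-0.6, 0.7, -4.0]
grip_width: 0.0454
```

Request:
{"fn": "jog_arm", "kwargs": {
  "plan": [
    [[0,0,0],0],
    [[0,0,-1.5],0],
    [[0,0,-1.5],0],
    [[0,0,0],0],
    [[0,0,0],0]
  ]
}}

```text
clock: 19.35
tcp_pos: [0.5239, 0.3652, 0.1678]
orientation: [3.137, 0.13, -0.003]
contact_force: [0.3, -1.0, -3.7]
grip_width: 0.0449
```

```bash
python3 - <<'E'
from h import *
o=get_obs();print(o['tcp_pos'],o['orientation'],o['contact_force'])
c=get_calibration('wrist'); a=grab_frame('wrist')
save(a,'w3.png',k=1.5)
# expected frame inner corners (z=.056) and where they show in the wrist picture
y=np.radians(4.8); Rz=np.array([[np.cos(y),-np.sin(y)],[np.sin(y),np.cos(y)]])
for s in((1,1),(1,-1),(-1,-1),(-1,1)):
    p=Rz@np.array([.042*s[0],.030*s[1]])+[.523,.3665]
    print(s,((proj(c,[*p,.056])+.5)*1.5-.5).round(0))
E
```

```text
[0.52394601 0.36524638 0.1677708 ] [ 3.13737054e+00  1.30012510e-01 -2.85597730e-03] [ 0.25805365 -0.96133622 -3.67423092]
(1, 1) [307. 231.]
(1, -1) [459. 231.]
(-1, -1) [451. 419.]
(-1, 1) [317. 419.]
```

View pics/w3.png

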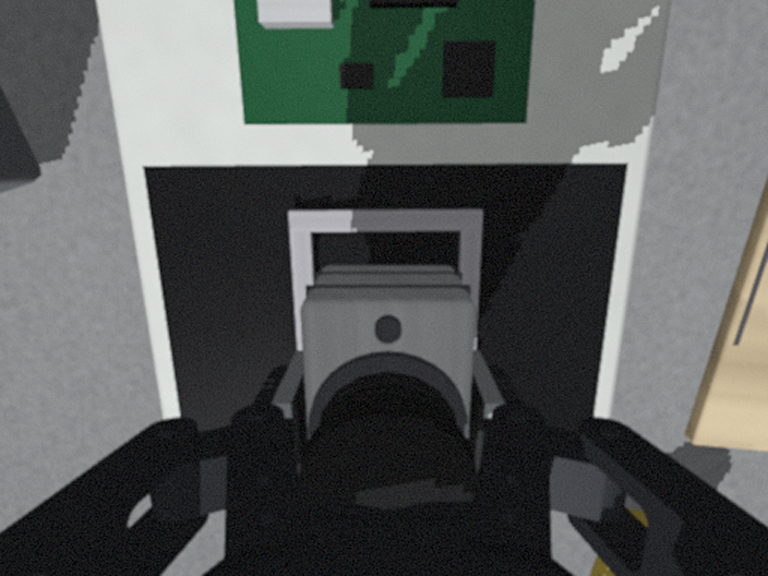

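The frame's inner far edge shows at (310–461, 233) against a predicted (307–459, 231), so my estimate agrees to about 1 mm. The block's lower far edge is at (322–457, 265). I'll work out the offset.

```bash
python3 - <<'E'
from h import *
c=get_calibration('wrist'); k=1.5
def P(u,v,z): return ray(c,(u+.5)/k-.5,(v+.5)/k-.5,z)[:2]
y=np.radians(4.8); Rz=np.array([[np.cos(y),-np.sin(y)],[np.sin(y),np.cos(y)]])
f=(P(310.5,233,.056)+P(461,233,.056))/2-Rz@[.042,0]
b=(P(322,266,.0828)+P(457,266,.0828))/2-Rz@[.035,0]
print('frame',f,'block',b,np.linalg.norm(P(322,266,.0828)-P(457,266,.0828)))
E
```

```text
frame [0.52254043 0.36617134] block [0.52248601 0.36476993] 0.04664177955120997
```

Request:
{"fn": "jog_arm", "kwargs": {
  "plan": [
    [[0,0.12,-1.0],0],
    [[0,0,-1.0],0],
    [[0,0,-0.6],0],
    [[0,0,-0.3],0],
    [[0,0,0],0],
    [[0,0,0],0]
  ]
}}

```text
clock: 20.0
tcp_pos: [0.5242, 0.3677, 0.14]
orientation: [-3.139, -0.132, -0.0]
contact_force: [0.5, -0.1, -3.2]
grip_width: 0.0454
```

Request:
{"fn": "jog_arm", "kwargs": {
  "plan": [
    [[0,0,-0.3],0],
    [[0,0,-0.2],0],
    [[0,0,0],0],
    [[0,0,0],0]
  ]
}}

```text
clock: 20.4
tcp_pos: [0.5243, 0.3677, 0.1352]
orientation: [-3.139, -0.131, -0.001]
contact_force: [-0.3, -1.0, 0.0]
grip_width: 0.0448
```

Request:
{"fn": "jog_arm", "kwargs": {
  "plan": [
    [[0,0,-0.1],0],
    [[0,0,0],0],
    [[0,0,0],0]
  ]
}}

```text
clock: 20.7
tcp_pos: [0.5243, 0.3677, 0.1352]
orientation: [-3.139, -0.131, -0.001]
contact_force: [-2.6, -3.0, 7.7]
grip_width: 0.0452
```

Seated on the floor. I'll release and retreat straight up, then off to the side over clear bench.

Request:
{"fn": "jog_arm", "kwargs": {
  "plan": [
    [[0,0,0],0],
    [[0,0,0],0],
    [[0,0,0],0],
    [[0,0,0],0],
    [[0,0,1],0],
    [[0,0,2.5],0],
    [[0,0,4],0],
    [[0,0,4],0],
    [[0,0,2],0],
    [[0,0,0],0]
  ],
  "hand": 7
}}

```text
clock: 21.7
tcp_pos: [0.5254, 0.3689, 0.2738]
orientation: [-3.134, -0.131, -0.01]
contact_force: [0.2, 0.9, 0.1]
grip_width: 0.07
```

Request:
{"fn": "jog_arm", "kwargs": {
  "plan": [
    [[-0.5,-4,0.5],0],
    [[-0.5,-4,0.5],0],
    [[-0.5,-4,0.5],0],
    [[-0.5,-4,0.5],0],
    [[0,-4,0],0],
    [[0,0,0],0],
    [[0,0,0],0]
  ]
}}

```text
clock: 22.4
tcp_pos: [0.504, 0.1665, 0.2886]
orientation: [3.139, 0.128, -0.001]
contact_force: [-0.9, 0.0, -0.1]
grip_width: 0.0697
```

```bash
python3 - <<'E'
from h import *
a=grab_frame('scene'); b=grab_frame('top')
save(a,'s9.png',k=1.5); 
save(np.vstack([np.pad(cv2.resize(b[178:246,90:176],(516,408)),((0,0),(0,284),(0,0))),np.zeros((0,800,3),np.uint8)]) if 0 else np.hstack([cv2.resize(b[176:248,90:176],(430,360)),cv2.resize(a[190:330,270:460],(370,273)) if 0 else cv2.copyMakeBorder(cv2.resize(a[210:310,330:450],(370,308)),0,52,0,0,cv2.BORDER_CONSTANT)]),'t9.png')
save(b,'top9.png',k=1.56)
E
```

```text
(no output)
```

View pics/t9.png

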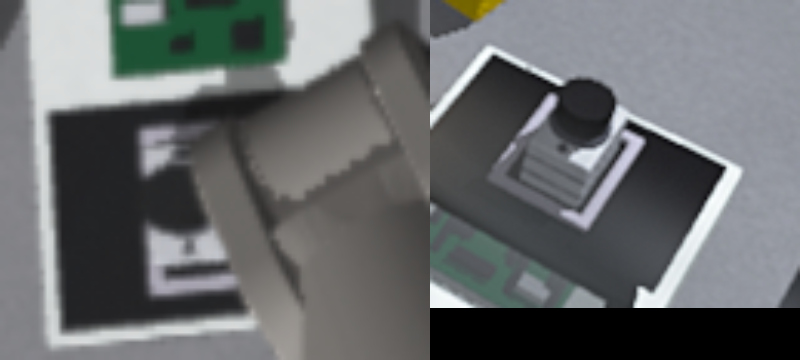

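View pics/top9.png

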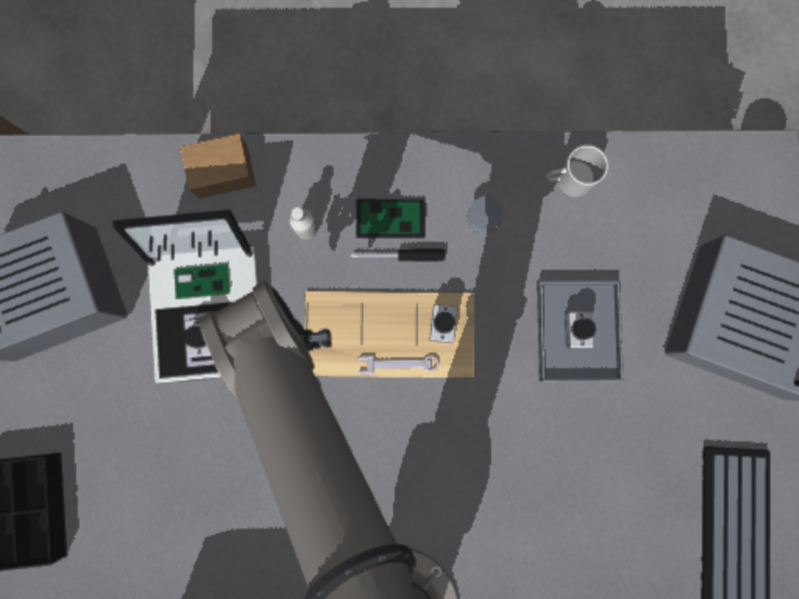

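```bash
python3 - <<'E'
from h import *
a=np.load('scene.npy'); b=grab_frame('scene')
for f in(a,b):
    m=(f[...,0].astype(int)>150)&(f[...,2]<60)&(f[...,1]>120); print(np.argwhere(m).mean(0).round(1),m.sum())
print(get_obs()['contact_force'].round(1)); print(hand_in())
E
```

```text
[195.1 351.6] 254
[197.1 352. ] 309
[ 0.5  1.1 -0.1]
the job is handed in; nothing more can be done
None
```

I checked the three cushions from left to right, moved two of them and handed the job in at about 22.6 s of the 70 s.

| Cushion | Squeeze (each held at least 0.8 s) | Pushed back | Verdict | Where it is now |
|---|---|---|---|---|
| Left | about 9.9 mm | 12.9 N | firm | in the fixture recess |
| Middle | about 10.5 mm | 5.2 N | tired | in the reject tray |
| Right | about 9.6 mm | 11.9 N | firm | standing on the board |

**Last pictures:** They showed the tired cushion upright in the tray and the left cushion upright, inside the frame on the recess floor. The right one was still in its place, and the spanner, screwdriver, bottle, spool and spare circuit board looked unmoved. The gripper was in free air, with a force reading near zero.

**Less certain:** The arm partly hid the recess in the last top view, so I judged that fit from the scene view and from the TCP height at touchdown.

**Did not match exactly:** The yellow look-alike's colour patch measured 2 pixels lower and larger than at the start. I put that down to changed shadow, because nothing went near it, but I did not check it further.

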